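Index the tilted cell carousel and load its empty nest

ROBOT

A 7-joint arm with a two-finger parallel gripper is mounted at the origin on a cart in front of the work surface, level with it; the furniture and walls round the work are solid. World frame = base frame: x ahead of the robot, y to its left, z up, the work surface at z = 0. Lengths are in m, angles in rad, forces in N, time in s.
With the tool pointing down it reaches from about 0.4 to 0.85 m from the base axis. Payload 10.4 kg.
Tool frame: the origin (TCP) lies midway between the tips of the shut fingers; the grasp point (between the pads) lies 19 mm behind it; z points along the fingers, y is the line along which they close (so a half turn about z gives the same grasp; the last joint's range is limited). The gripper opens to 87 mm and grips with 3 to 60 N. Pads are 19 mm wide; open, the fingers measure 117 mm over their backs; the gripper's body (75 mm by 190 mm) begins 51 mm behind the grasp point.
Start: joints at [-1.213, 0.332, -0.065, 1.46, 0.022, 1.35, -0.088], TCP at [0.232, 0.58, 0.223] pointing down, gripper open.
Joint ranges: [-2.6, 2.6], [-0.5, 2.12], [-1.47, 1.34], [0.16, 2.42], [-1.27, 4.41], [0.06, 2.06], [-2.6, 2.6]. Speed limits (rad/s): [2.22, 2.22, 2.79, 2.79, 3.14, 3.14, 3.14].

INTERFACE

Orientations are given as a unit quaternion [x, y, z, w].
In Python, from bench import sensors, eyes, order gives the robot as it stands.
- The arm moves only by the tool arm_command, never from a script. Its argument "steps" is a list of rows, each an object with "rot": the turn, a rotation vector about the world's x, y, z in degrees, a list of three; "slide": the shift along the world's x, y, z in m, a list of three; "grip": the opening, from 0 (shut) to 1 (fully open). A call has exactly 8 rows; each row shifts and turns the commanded pose from where the row before left it; what a row does not reach is not made up. A row lasts 1/8 s, in which the tool goes at most 62.5 mm and 10.7 degrees, less where a joint would pass 70% of its speed; a pose out of reach is approached as far as the arm can. A call with a gripper value outside its range is refused whole. The fingers move at their own pace and stop on an object; "newtons" is the grip in N (left out, the last holds). Time passes only in rows, so rows that do not move let the fingers close, or fill a call up. It gives the time, the measured TCP pose, the force, the opening and the grip force at its end, in the units of the state.
- sensors.read_state(): the state, without advancing time (a new reading comes with each control period).
- eyes.camera(name): name is "scene" or "top"; returns a dict with "pixels" (400x640x3 uint8, red, green, blue), "intrinsics" (3x3 intrinsics, pixels), "pose" (4x4, takes a point from camera to world coordinates). Camera axes: x right, y down, z forward; pixel columns grow to the right and rows downward; lengths in m; the calibration is good to about 2 mm. A picture is of the moment at which its call begins. There is no depth.
- order.close_job(): hands the job in; it is judged then, once.
Trained networks look in a picture, given as the dict that the camera call returned (one of the last four; its "shot" number tells which), for a name from the list of things; names that differ only in an ending like _2 or _b are one class to them, and where a whole thing is asked for, a point or a joint stands for the part that bears it (a point fixed in the world has none). Each returns a list of dicts, best first, with "conf" (0 to 1); they miss things now and then, are a little off and sometimes report something else, mostly with a low value. They report only what shows in the picture. A call takes as long as a camera call. They do not tell look-alikes from the thing itself.
- eyes.look_for(name, picture): "bbox" ([left, top, right, bottom] in pixels, round what is visible of it).
The state is a dict: "time": time; "joint_positions": joint angles; "joint_vel": joint speeds; "joint_torque": joint torques, N m; "ee_pos": TCP position; "eef_rot": TCP orientation; "ft_force": force on the tool from outside, world axes, zero at the start; "torque": the same for the moment, N m; "width": finger opening in m; "grip_force": force on a finger pad.
Only numpy, scipy, OpenCV 4.12 (cv2) and the standard library are available. Lean on these libraries where they do the work, as an engineer would, in place of code of your own. Each camera call takes 0.05 s, during which the arm holds its last target. There are 200 camera calls.

TASK

Turn the knob of the tilted cell carousel, stop by stop, until its one empty nest has clicked in at the pointer on the low front edge. Then take the cell that waits in the V cradle and lay it in that nest, down in both V saddles, and let go, leaving the carousel in that stop. Do not knock over the glue bottle.

Things in the scene. Friction and masses are not known exactly. Their poses are not given: they have to be found in the camera images.
- rotor (a joint): dial angle (rad), positive anticlockwise seen from the knob side; 0 = empty nest at the pointer. A spring detent holds every multiple of 60 deg (1.047); let go within 30 deg of a stop, the dial clicks into it by itself. Leaving a stop takes 0.25 N m. It starts one or two stops on the positive side (nest to the right of the pointer, seen from the robot): the short way is clockwise, values fall
- stand: fixed stand of the carousel: grey foot 190 x 190 x 12 mm, origin under its centre, z up, -x to the low front edge with the steel pointer. The dial's axis leans 25 deg from vertical: it passes 140 mm above the origin and points along (-0.423, 0, 0.906) in this frame. A grey probe bracket at the high rear edge reaches 69 mm above the dial's underside, 90 to 140 mm from the axis
- knob (a point): centre of the black round knob, on the dial's axis, 64 mm from the dial's underside; the point's z is that axis, up out of the dial, x and y turn with the dial. The knob is 44 mm in diameter, 32 mm high (16 mm each way), on a thin post, its underside 5 mm above the tops of the clipped cells. Grip it across its diameter at any angle, tool along the axis
- nest (a point): where a loaded cell's middle belongs in the one empty nest; the cell lies along x (+x inward to the dial's axis, 73 mm away), z square out of the dial, whose face is 24 mm below. Two black 90 deg V saddles 10 mm long, centred 26 mm either side along x, open between (42 mm) for fingers; flanks reach 21 mm to each side, 3 mm above this point; end stop 38 mm outward
- filled_nest (a point): middle of one of the five green cells clipped firmly to the dial in its other nests (six radial nests 60 deg apart on an aluminium dial 238 mm in diameter); the one next to the empty nest, anticlockwise. Its axis is 24 mm above the dial's face, its middle 73 mm from the dial's axis
- gate (a point): fixed point at the pointer's station, inward of the steel pointer: the empty nest's point coincides with it when the dial's joint is 0
- cradle: blue cradle 62 x 90 x 14 mm, fixed to the worktop; origin under its centre. V grooves along its x at y = -22 and +22 mm; the cell waits in the +y one, axis 19 mm above the worktop. Between the V rails (21 to 31 mm out at either end in x) it is open but for low bars along x: 6 mm high at y = -6 to 6, 8 mm high at y = 37 to 45 and -45 to -37 mm
- cell_mid (a point): middle of the waiting cell, on its axis: green round cell 21 mm in diameter, 70 mm long, about 69 g, lying along the cradle's x; the point's z runs along the cell. It may lie in the nest either way round
- cell: the same waiting cell; origin at the centre of one flat end, z along its length to the other end
- glue_bottle: yellow glue bottle with a black cap, 34 mm in diameter, 89 mm tall, standing loose on the worktop; origin under it, z up; a bystander
Things that resemble listed ones, but are neither listed nor needed, are in the scene too. Leave any black look-alike of the cell alone.

How it is judged:
By the outcome, as a careful person would: the job done as asked, in the order asked, and still so for the second after the job is handed in, with the robot touching nothing.
It also fails if it takes over 66 s, if anything falls off the work surface, if the arm or the gripper's body presses on something with over 40 N, if the wrist force passes 120 N, or if a joint passes its speed limit or range.

## Working session

There is one attempt and no reset: what is moved stays moved. The work goes in short steps, Python scripts to look and compute and a tool call to move; the robot and the scene stay as the last step left them, time stands still between calls to the robot, and variables do not carry over. Pictures are saved under pics/ and viewed, at most 10 in all, crops included, and the job is handed in when it is done.

Besides the shell and the picture viewer there is one more tool, called after "Request:" in YAML: its name, and indented under it one key for each argument. arm_command: Moves the arm, as the interface text tells. Its arguments: {"type":"object","properties":{"steps":{"type":"array","items":{"type":"object","properties":{"rot":{"type":"array","items":{"type":"number"}},"slide":{"type":"array","items":{"type":"number"}},"grip":{"type":"number"}}}},"newtons":{"type":"number"}},"required":["steps"]}

```bash
mkdir -p pics; cat > h.py <<'E'
import numpy as np, cv2
from bench import sensors, eyes, order
def save(p,n): cv2.imwrite('pics/'+n+'.png',p['pixels'][:,:,::-1])
def proj(p,X):
    T=np.linalg.inv(p['pose']); c=T[:3,:3]@np.asarray(X,float)+T[:3,3]; u=p['intrinsics']@c; return u[:2]/u[2]
def ray(p,uv):
    d=p['pose'][:3,:3]@np.linalg.inv(p['intrinsics'])@[uv[0],uv[1],1.]; return p['pose'][:3,3],d
def onz(p,uv,z):
    o,d=ray(p,uv); return o+d*(z-o[2])/d[2]
E
python3 - <<'E'
from h import *
s=sensors.read_state(); print(s['time'],s['ee_pos'],s['eef_rot'],s['width'])
for n in ('scene','top'):
    p=eyes.camera(n); save(p,n+'0'); print(n,p['pose'].round(3).tolist(),p['intrinsics'].round(1).tolist())
    for k in ('rotor','stand','knob','nest','filled_nest','cradle','cell','glue_bottle'):
        print(k,[(np.round(d['bbox']).tolist(),round(d['conf'],2)) for d in eyes.look_for(k,p)[:4]])
E
```

```text
0.0 [0.23216426 0.57988498 0.22176719] [ 1.89244867e-01  9.81929680e-01 -6.87615581e-04 -1.00827159e-04] 0.08723458060501978
scene [[0.751, -0.335, 0.57, -0.044], [-0.66, -0.405, 0.632, -0.735], [0.019, -0.851, -0.525, 0.636], [0.0, 0.0, 0.0, 1.0]] [[500.4, 0.0, 319.7], [0.0, 500.4, 200.9], [0.0, 0.0, 1.0]]
rotor [([377.0, 167.0, 514.0, 279.0], 0.78)]
stand [([368.0, 154.0, 515.0, 332.0], 0.57)]
knob [([377.0, 164.0, 513.0, 279.0], 0.72)]
nest [([376.0, 169.0, 510.0, 285.0], 0.71)]
filled_nest [([376.0, 167.0, 511.0, 278.0], 0.77)]
cradle [([227.0, 204.0, 273.0, 230.0], 0.97)]
cell [([227.0, 195.0, 254.0, 216.0], 0.79), ([295.0, 223.0, 328.0, 244.0], 0.66)]
glue_bottle [([267.0, 164.0, 285.0, 201.0], 0.95)]
top [[-0.004, -0.993, 0.121, 0.405], [-0.999, 0.008, 0.032, -0.129], [-0.033, -0.121, -0.992, 0.969], [0.0, 0.0, 0.0, 1.0]] [[400.3, 0.0, 328.5], [0.0, 400.3, 199.9], [0.0, 0.0, 1.0]]
rotor [([382.0, 91.0, 504.0, 212.0], 0.57)]
stand [([376.0, 85.0, 505.0, 214.0], 0.86), ([233.0, 198.0, 277.0, 233.0], 0.23)]
knob [([384.0, 94.0, 502.0, 206.0], 0.66)]
nest [([385.0, 91.0, 504.0, 207.0], 0.59)]
filled_nest [([383.0, 91.0, 502.0, 208.0], 0.81)]
cradle []
cell [([312.0, 177.0, 323.0, 212.0], 0.78), ([236.0, 204.0, 253.0, 233.0], 0.72)]
glue_bottle [([228.0, 168.0, 249.0, 186.0], 0.82), ([386.0, 95.0, 506.0, 207.0], 0.38)]
```

```bash
python3 - <<'E'
import cv2
a=cv2.imread('pics/scene0.png'); b=cv2.imread('pics/top0.png')
cv2.imwrite('pics/s0c.png',cv2.resize(a[140:345,210:530],(800,512),interpolation=3))
cv2.imwrite('pics/t0c.png',cv2.resize(b[70:270,215:525],(800,516),interpolation=3))
E
```

```text
(no output)
```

View pics/s0c.png

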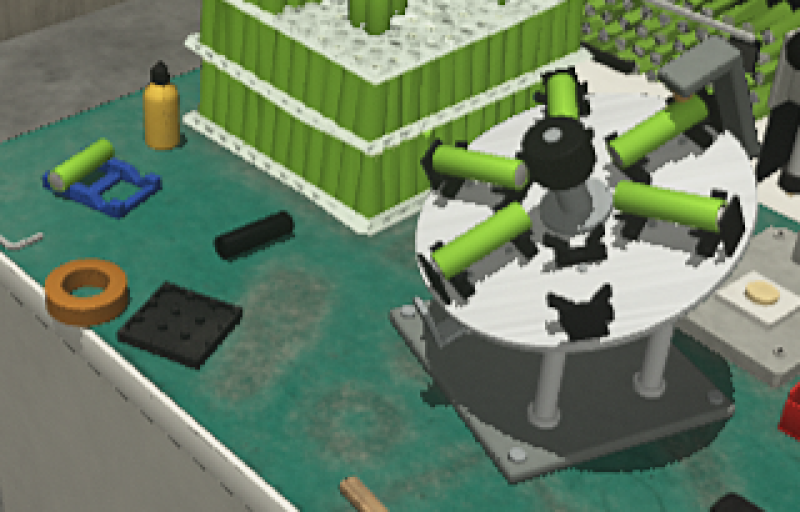

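View pics/t0c.png

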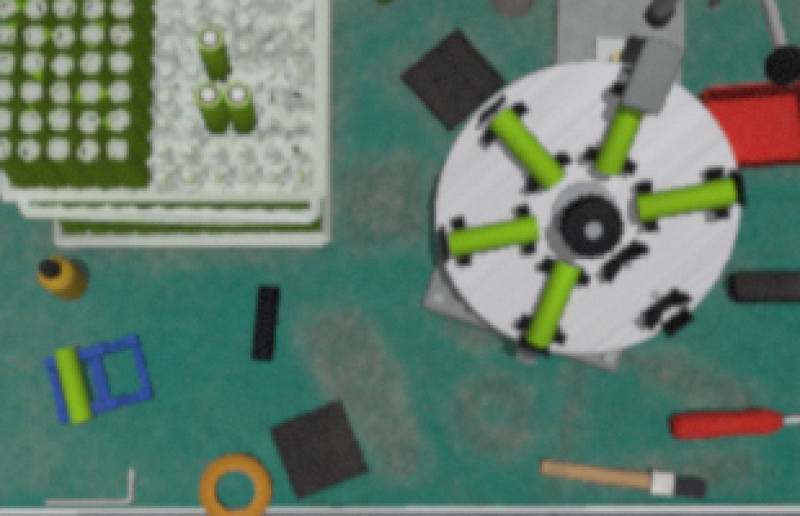

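Scene view: the green waiting cell lies in the blue cradle (crop 82,165; full ≈243,206). Possible mix-ups: the black look-alike (crop 255,235), green cells in the tray and on the dial, and the dark pads. The empty nest (crop ≈585,270) is one stop anticlockwise of the pointer (crop 440,330). The knob is at crop (558,153). The top view confirms this: cell at crop (73,385), bottle at (62,277), pointer at (525,350), nest at (645,285).

```bash
cat >> h.py <<'E'
from scipy.optimize import least_squares
def tri(obs):
    A=[];b=[]
    for p,uv in obs:
        o,d=ray(p,uv); d=d/np.linalg.norm(d); M=np.eye(3)-np.outer(d,d); A.append(M); b.append(M@o)
    return np.linalg.lstsq(np.vstack(A),np.hstack(b),rcond=None)
def blob(p,box,f):
    l,t,r,b=box; q=p['pixels'][t:b,l:r].astype(int); m=f(q).astype(np.uint8)
    n,L,S,C=cv2.connectedComponentsWithStats(m); i=1+S[1:,4].argmax()
    ys,xs=np.nonzero(L==i); return np.c_[xs+l,ys+t], S[i]+[l,t,0,0,0]
dark=lambda q:q.max(2)<70
green=lambda q:(q[...,1]>q[...,0]+25)&(q[...,1]>q[...,2]+70)
blue=lambda q:(q[...,2]>q[...,0]+50)&(q[...,2]>q[...,1]+40)
E
python3 - <<'E'
from h import *
P={n:eyes.camera(n) for n in('scene','top')}
s,t=P['scene'],P['top']
a,Sa=blob(s,(412,180,455,218),dark); b,Sb=blob(t,(425,140,460,175),dark)
print('knob',Sa,Sb)
ca=Sa[:2]+Sa[2:4]/2-.5; cb=Sb[:2]+Sb[2:4]/2-.5
k,_,_,_=tri([(s,ca),(t,cb)]); print(ca,cb,k, proj(s,k),proj(t,k))
for uv in [(415.2,331.4),(366.8,265.3),(503.2,303.4)]: print('corner',onz(s,uv,.012))
uv=lambda u,v:(215+u*310/800,70+v*200/516)
for c in [(425,305),(615,370)]: print('cornerT',onz(t,uv(*c),.012))
for n,p,box in(('s',s,(222,190,262,220)),('t',t,(230,200,256,236))):
    g,S=blob(p,box,green); r=cv2.minAreaRect(g.astype(np.float32)); print('cell',n,S,r)
    q=cv2.boxPoints(r); e=sorted([(np.linalg.norm(q[i]-q[(i+1)%4]),tuple((q[i]+q[(i+1)%4])/2)) for i in range(4)])[:2]
    print([onz(p,x[1],.019).round(4) for x in e], onz(p,r[0],.019))
for n,p,box in(('s',s,(222,190,280,235)),('t',t,(228,195,280,240))):
    g,S=blob(p,box,blue); print('cradle',n,S)
print('bottle',onz(t,(238,178),.06), onz(s,(275,196),.0))
E
```

```text
knob [412 183  36  35 694] [431 146  25  23 393]
[429.5 200. ] [443. 157.] [ 0.57886659 -0.32468784  0.19896953] [431.32731508 199.57432306] [441.84374603 158.17560484]
corner [ 0.48194292 -0.39813744  0.012     ]
corner [ 0.54570978 -0.22354161  0.012     ]
corner [ 0.65657169 -0.45763269  0.012     ]
cornerT [ 0.54902328 -0.22112714  0.012     ]
cornerT [ 0.48703263 -0.39415802  0.012     ]
cell s [231 195  24  21 183] ((243.11538696289062, 204.4230499267578), (8.597853660583496, 25.238859176635742), 56.30992889404297)
[array([0.4446, 0.1001, 0.019 ]), array([0.5159, 0.1201, 0.019 ])] [0.47943052 0.1098524  0.019     ]
cell t [236 205  14  29 221] ((242.94119262695312, 218.76473999023438), (29.10427474975586, 7.761139869689941), 75.96376037597656)
[array([0.5109, 0.1165, 0.019 ]), array([0.4431, 0.098 , 0.019 ])] [0.4768543  0.10721635 0.019     ]
cradle s [235 203  39  24 333]
cradle t [246 200  28  30 314]
bottle [0.56861302 0.11069786 0.06      ] [0.57731019 0.11867801 0.        ]
```

```bash
cat >> h.py <<'E'
def stand(x,y,yaw):
    c,s=np.cos(yaw),np.sin(yaw); R=np.array([[c,-s,0],[s,c,0],[0,0,1]])
    b=np.radians(25); Ry=np.array([[np.cos(b),0,-np.sin(b)],[0,1,0],[np.sin(b),0,np.cos(b)]])  # z-> (-.423,0,.906)
    return R,R@Ry,np.array([x,y,0.])
def dialpt(v,r,th,h):  # th from pointer, anticlockwise ; h above underside
    R,D,o=stand(*v); return o+[0,0,.14]+D@[-r*np.cos(th),-r*np.sin(th),h]
E
python3 - <<'E'
from h import *
s,t=eyes.camera('scene'),eyes.camera('top')
obs=[(s,(434,201.5),('k',)),(t,(443.,157.),('k',))]
uv=lambda u,v:(215+u*310/800-.3,70+v*200/516-.3)
for c,k in(((415.2,331.4),(-1,-1)),((366.8,265.3),(-1,1)),((503.2,303.4),(1,-1))): obs.append((s,c,('c',)+k))
for c,k in((uv(425,305),(-1,1)),(uv(615,370),(-1,-1))): obs.append((t,c,('c',)+k))
def comps(p,box):
    l,T,r,b=box;m=green(p['pixels'][T:b,l:r].astype(int)).astype(np.uint8)
    n,L,S,C=cv2.connectedComponentsWithStats(m)
    return [C[i]+[l,T] for i in range(1,n) if S[i,4]>60]
v0=(.603,-.3405,np.radians(-19.8))
for p,box in((s,(372,165,515,285)),(t,(382,90,506,212))):
    C=comps(p,box)
    for k in (0,2,3,4,5):
        q=proj(p,dialpt(v0,.073,k*np.pi/3,.0325))
        d=min(C,key=lambda c:np.linalg.norm(c-q)); print(k,q.round(1),d.round(1))
        if np.linalg.norm(d-q)<8: obs.append((p,d,('g',k)))
def X(v,k):
    if k[0]=='k': return dialpt(v,0,0,.064)
    if k[0]=='g': return dialpt(v,.073,k[1]*np.pi/3,.0325)
    R,D,o=stand(*v); return o+R@[k[1]*.095,k[2]*.095,.012]
f=lambda v:np.hstack([proj(p,X(v,k))-c for p,c,k in obs])
r=least_squares(f,v0,loss='soft_l1'); v=r.x
print(v,np.degrees(v[2])); print(f(v).reshape(-1,2).round(1).tolist())
R,D,o=stand(*v); print('knob',dialpt(v,0,0,.064),'axis',D[:,2],'nest0',dialpt(v,.073,0,.0325),'out',-D[:,0],'tan',D[:,1])
E
```

```text
0 [402.5 237.1] [402.4 235.2]
2 [478.7 223.1] [477.2 220.7]
3 [473.6 192.6] [472.6 191.6]
4 [435.8 186.3] [434.4 178. ]
5 [402.1 207.2] [402.3 195.6]
0 [430.1 188.8] [428.8 187.5]
2 [481.4 149. ] [481.  146.8]
3 [457.9 121.1] [454.2 124.8]
4 [420.2 128.8] [418.8 127. ]
5 [407.3 162.7] [406. 161.]
[ 0.60601678 -0.33766154 -0.34319873] -19.663838701474287
[[-0.3, -0.8], [0.7, 0.4], [-0.4, -1.8], [-1.7, -2.4], [2.8, -1.3], [-1.7, 0.5], [0.8, 1.3], [0.1, 0.5], [1.1, 0.9], [0.5, -0.3], [-0.0, -0.1], [-1.1, 0.6], [2.1, -5.2], [-0.1, 0.4], [-0.1, 0.3]]
knob [ 0.58054655 -0.32856     0.1980037 ] axis [-0.39797248  0.14221147  0.90630779] nest0 [ 0.53078048 -0.3107766   0.13860387] out [-0.85345474  0.30497347 -0.42261826] tan [0.336501   0.94168311 0.        ]
```

```bash
cat >> h.py <<'E'
from scipy.spatial.transform import Rotation as Ro
V=(.60602,-.33766,-.34320)
def knobR(az):  # tool frame, z down the dial axis, y in dial plane with world azimuth az (deg)
    ax=stand(*V)[1][:,2]; z=-ax; a=np.radians(az); h=np.array([np.cos(a),np.sin(a),0]); h[2]=-(h@ax)/ax[2]; y=h/np.linalg.norm(h)
    return np.c_[np.cross(y,z),y,z]
def delta(R,p,n=8):
    s=sensors.read_state(); w=np.degrees((Ro.from_matrix(R)*Ro.from_quat(s['eef_rot']).inv()).as_rotvec())
    d=np.asarray(p)-s['ee_pos']; print('t',round(s['time'],2),'rot',w.round(2),'slide',d.round(4),'| per row',(w/n).round(3),(d/n).round(5),'q',np.round(s['joint_positions'],2),'F',np.round(s['ft_force'],1))
E
python3 - <<'E'
from h import *
ax=stand(*V)[1][:,2]; k=dialpt(V,0,0,.064)
print(k-ax*.012, k+ax*.06, ax)
delta(knobR(0),k+ax*.06,1); delta(knobR(0),k+ax*.06,16)
E
```

```text
[ 0.58532544 -0.33026498  0.187128  ] [ 0.55667144 -0.32002572  0.25238217] [-0.3979723   0.14221197  0.90630779]
t 1.1 rot [  7.01 -25.65 -68.73] slide [ 0.3244 -0.9003  0.0298] | per row [  7.011 -25.654 -68.732] [ 0.3244  -0.90027  0.02982] q [-1.21  0.33 -0.06  1.46  0.02  1.35 -0.09] F [-0.4 -0.4 -0.5]
t 1.1 rot [  7.01 -25.65 -68.73] slide [ 0.3244 -0.9003  0.0298] | per row [ 0.438 -1.603 -4.296] [ 0.02028 -0.05627  0.00186] q [-1.21  0.33 -0.06  1.46  0.02  1.35 -0.09] F [-0.4 -0.4 -0.5]
```

Request:
arm_command:
  steps:
    - {"rot": [0.4, -1.4, -3.8], "slide": [0.029, -0.046, 0.016], "grip": 1}
    - {"rot": [0.4, -1.4, -3.8], "slide": [0.029, -0.046, 0.016], "grip": 1}
    - {"rot": [0.4, -1.4, -3.8], "slide": [0.029, -0.046, 0.016], "grip": 1}
    - {"rot": [0.4, -1.4, -3.8], "slide": [0.029, -0.046, 0.016], "grip": 1}
    - {"rot": [0.4, -1.4, -3.8], "slide": [0.029, -0.046, 0.016], "grip": 1}
    - {"rot": [0.4, -1.4, -3.8], "slide": [0.029, -0.046, 0.016], "grip": 1}
    - {"rot": [0.4, -1.4, -3.8], "slide": [0.029, -0.046, 0.016], "grip": 1}
    - {"rot": [0.4, -1.4, -3.8], "slide": [0.029, -0.046, 0.016], "grip": 1}
  newtons: 40

```text
time: 2.1
ee_pos: [0.465, 0.2106, 0.3514]
eef_rot: [0.44, 0.892, 0.046, 0.09]
ft_force: [1.3, 0.2, -0.0]
width: 0.0868
grip_force: 0.0
```

```bash
python3 - <<'E'
from h import *
ax=stand(*V)[1][:,2]; k=dialpt(V,0,0,.064)
delta(knobR(0),k+ax*.06,10)
E
```

```text
t 2.1 rot [  3.71 -14.29 -38.25] slide [ 0.0917 -0.5306 -0.099 ] | per row [ 0.371 -1.429 -3.825] [ 0.00917 -0.05306 -0.0099 ] q [-0.86 -0.12  0.25  1.7   0.15  1.39  0.02] F [ 1.3  0.2 -0. ]
```

Request:
arm_command:
  steps:
    - {"rot": [0.4, -1.4, -3.8], "slide": [0.009, -0.053, 0], "grip": 1}
    - {"rot": [0.4, -1.4, -3.8], "slide": [0.009, -0.053, 0], "grip": 1}
    - {"rot": [0.4, -1.4, -3.8], "slide": [0.009, -0.053, 0], "grip": 1}
    - {"rot": [0.4, -1.4, -3.8], "slide": [0.009, -0.053, 0], "grip": 1}
    - {"rot": [0.4, -1.4, -3.8], "slide": [0.009, -0.053, 0], "grip": 1}
    - {"rot": [0.4, -1.4, -3.8], "slide": [0.009, -0.053, 0], "grip": 1}
    - {"rot": [0.4, -1.4, -3.8], "slide": [0.009, -0.053, 0], "grip": 1}
    - {"rot": [0.4, -1.4, -3.8], "slide": [0.009, -0.053, 0], "grip": 1}

```text
time: 3.1
ee_pos: [0.5362, -0.2137, 0.3509]
eef_rot: [0.654, 0.732, 0.088, 0.172]
ft_force: [0.1, 0.8, -1.0]
width: 0.0874
grip_force: 0.0
```

```bash
python3 - <<'E'
from h import *
ax=stand(*V)[1][:,2]; k=dialpt(V,0,0,.064)
delta(knobR(0),k+ax*.06,8)
E
```

```text
t 3.1 rot [ 0.47 -2.99 -7.87] slide [ 0.0205 -0.1063 -0.0985] | per row [ 0.059 -0.373 -0.984] [ 0.00256 -0.01329 -0.01231] q [-0.56 -0.22  0.76  1.76  0.18  1.15  0.28] F [ 0.1  0.8 -1. ]
```

Request:
arm_command:
  steps:
    - {"rot": [0, -0.6, -1.6], "slide": [0.004, -0.022, -0.005], "grip": 1}
    - {"rot": [0, -0.6, -1.6], "slide": [0.004, -0.022, -0.005], "grip": 1}
    - {"rot": [0, -0.6, -1.6], "slide": [0.004, -0.022, -0.017], "grip": 1}
    - {"rot": [0, -0.6, -1.6], "slide": [0.004, -0.022, -0.017], "grip": 1}
    - {"rot": [0, -0.6, -1.6], "slide": [0.004, -0.018, -0.017], "grip": 1}
    - {"slide": [0, 0, -0.018], "grip": 1}
    - {"slide": [0, 0, -0.018], "grip": 1}
    - {"grip": 1}

```text
schema error: expected keys rot, slide, grip
```

```bash
python3 - <<'E'
from h import *
ax=stand(*V)[1][:,2]; k=dialpt(V,0,0,.064)
delta(knobR(0),k+ax*.06,1);delta(knobR(0),k-ax*.012,6)
p,t=eyes.camera('scene'),eyes.camera('top')
a=cv2.resize(p['pixels'][120:320,340:540],(500,500),interpolation=3);b=cv2.resize(t['pixels'][60:240,365:525],(300,338))
c=np.zeros((500,800,3),np.uint8);c[:,:500]=a;c[:338,500:]=b;cv2.imwrite('pics/a1.png',c[:,:,::-1])
E
```

```text
t 3.1 rot [ 0.47 -2.99 -7.87] slide [ 0.0205 -0.1063 -0.0985] | per row [ 0.471 -2.985 -7.874] [ 0.02051 -0.10634 -0.09849] q [-0.56 -0.22  0.76  1.76  0.18  1.15  0.28] F [ 0.1  0.8 -1. ]
t 3.1 rot [ 0.47 -2.99 -7.87] slide [ 0.0492 -0.1166 -0.1637] | per row [ 0.078 -0.498 -1.312] [ 0.00819 -0.01943 -0.02729] q [-0.56 -0.22  0.76  1.76  0.18  1.15  0.28] F [ 0.1  0.8 -1. ]
```

View pics/a1.png

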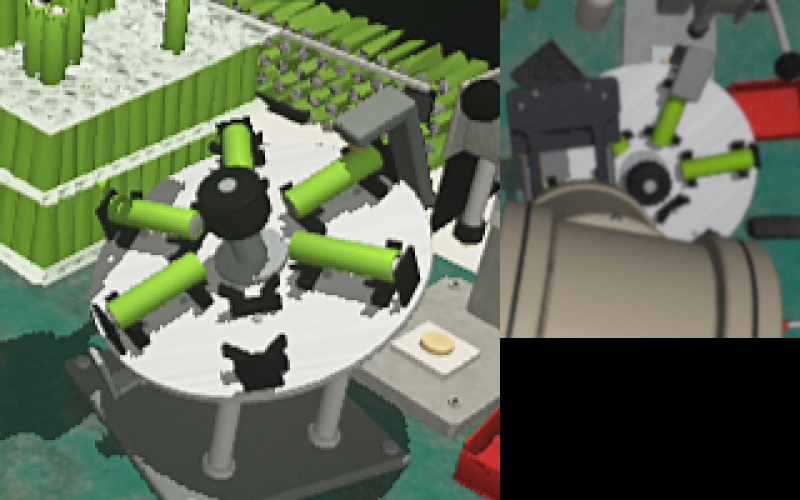

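The call was refused because every row needs all three keys, so the arm hasn't moved yet. The picture shows the knob free at crop (235,200) and the nest at (255,365).

Request:
arm_command:
  steps:
    - {"rot": [0, -0.6, -1.6], "slide": [0.004, -0.022, -0.005], "grip": 1}
    - {"rot": [0, -0.6, -1.6], "slide": [0.004, -0.022, -0.005], "grip": 1}
    - {"rot": [0, -0.6, -1.6], "slide": [0.004, -0.022, -0.017], "grip": 1}
    - {"rot": [0, -0.6, -1.6], "slide": [0.004, -0.022, -0.017], "grip": 1}
    - {"rot": [0, -0.6, -1.6], "slide": [0.004, -0.018, -0.017], "grip": 1}
    - {"rot": [0, 0, 0], "slide": [0, 0, -0.018], "grip": 1}
    - {"rot": [0, 0, 0], "slide": [0, 0, -0.018], "grip": 1}
    - {"rot": [0, 0, 0], "slide": [0, 0, 0], "grip": 1}

```text
time: 4.2
ee_pos: [0.5558, -0.3169, 0.2524]
eef_rot: [0.7, 0.681, 0.091, 0.195]
ft_force: [-0.3, -0.5, 1.2]
width: 0.0869
grip_force: 0.0
```

```bash
python3 - <<'E'
from h import *
ax=stand(*V)[1][:,2]; k=dialpt(V,0,0,.064)
delta(knobR(0),k+ax*.06,1);delta(knobR(0),k-ax*.012,6)
p,t=eyes.camera('scene'),eyes.camera('top')
a=cv2.resize(p['pixels'][120:320,340:540],(500,500),interpolation=3);b=cv2.resize(t['pixels'][60:240,365:525],(300,338))
c=np.zeros((500,800,3),np.uint8);c[:,:500]=a;c[:338,500:]=b;cv2.imwrite('pics/a2.png',c[:,:,::-1])
E
```

```text
t 4.2 rot [ 0.45 -0.25 -0.03] slide [ 0.0009 -0.0031 -0.    ] | per row [ 0.455 -0.247 -0.027] [ 0.00091 -0.00309 -0.     ] q [-0.52  0.01  1.02  1.84 -0.09  0.86  0.52] F [-0.3 -0.5  1.2]
t 4.2 rot [ 0.45 -0.25 -0.03] slide [ 0.0296 -0.0133 -0.0653] | per row [ 0.076 -0.041 -0.004] [ 0.00493 -0.00222 -0.01088] q [-0.52  0.01  1.02  1.84 -0.09  0.86  0.52] F [-0.3 -0.5  1.2]
```

View pics/a2.png

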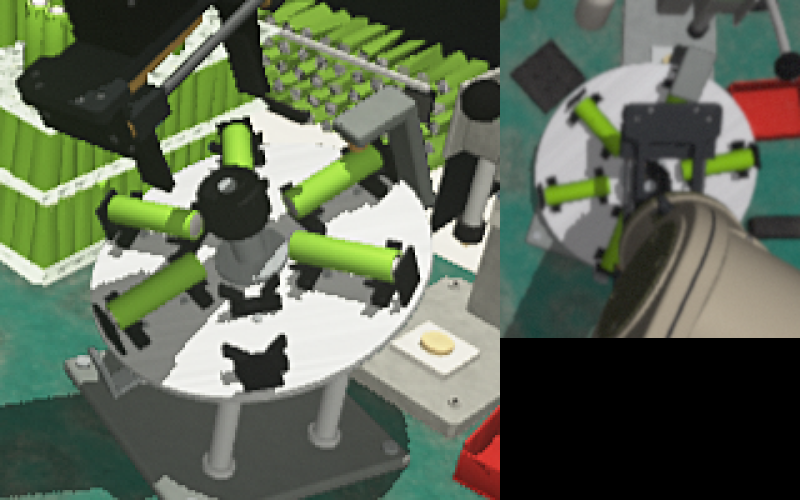

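The fingers straddle the knob, with tips at crop (155,180) and (255,105). I'll descend along the axis and grip.

Request:
arm_command:
  steps:
    - {"rot": [0.4, -0.2, 0], "slide": [0.001, -0.003, 0], "grip": 1}
    - {"rot": [0, 0, 0], "slide": [0.006, -0.002, -0.013], "grip": 1}
    - {"rot": [0, 0, 0], "slide": [0.006, -0.002, -0.013], "grip": 1}
    - {"rot": [0, 0, 0], "slide": [0.006, -0.002, -0.013], "grip": 1}
    - {"rot": [0, 0, 0], "slide": [0.006, -0.002, -0.013], "grip": 1}
    - {"rot": [0, 0, 0], "slide": [0.005, -0.002, -0.013], "grip": 1}
    - {"rot": [0, 0, 0], "slide": [0, 0, 0], "grip": 1}
    - {"rot": [0, 0, 0], "slide": [0, 0, 0], "grip": 1}

```text
time: 5.3
ee_pos: [0.5864, -0.3312, 0.1894]
eef_rot: [0.7, 0.68, 0.096, 0.196]
ft_force: [0.6, 0.0, -0.7]
width: 0.0869
grip_force: 0.0
```

Request:
arm_command:
  steps:
    - {"rot": [0, 0, 0], "slide": [0, 0, 0], "grip": 0.3}
    - {"rot": [0, 0, 0], "slide": [0, 0, 0], "grip": 0.3}
    - {"rot": [0, 0, 0], "slide": [0, 0, 0], "grip": 0.3}
    - {"rot": [0, 0, 0], "slide": [0, 0, 0], "grip": 0.3}
    - {"rot": [0, 0, 0], "slide": [0, 0, 0], "grip": 0.3}
    - {"rot": [0, 0, 0], "slide": [0, 0, 0], "grip": 0.3}
    - {"rot": [0, 0, 0], "slide": [0, 0, 0], "grip": 0.3}
    - {"rot": [0, 0, 0], "slide": [0, 0, 0], "grip": 0.3}
  newtons: 40

```text
time: 6.3
ee_pos: [0.5847, -0.3308, 0.1876]
eef_rot: [0.701, 0.68, 0.095, 0.194]
ft_force: [-8.2, 2.5, 2.8]
width: 0.0433
grip_force: 40.0
```

```bash
python3 - <<'E'
from h import *
ax=stand(*V)[1][:,2]; k=dialpt(V,0,0,.064)
delta(knobR(0),k-ax*.012,1); print(-ax*60/8)
E
```

```text
t 6.3 rot [ 0.02 -0.09  0.04] slide [ 0.0006  0.0005 -0.0005] | per row [ 0.021 -0.086  0.041] [ 0.00061  0.00053 -0.0005 ] q [-0.39  0.24  0.99  1.85 -0.41  0.76  0.75] F [-8.2  2.5  2.8]
[ 2.98479224 -1.06658979 -6.7973084 ]
```

Request:
arm_command:
  steps:
    - {"rot": [1.5, -0.53, -3.4], "slide": [0, 0, 0], "grip": 0.3}
    - {"rot": [1.5, -0.53, -3.4], "slide": [0, 0, 0], "grip": 0.3}
    - {"rot": [1.5, -0.53, -3.4], "slide": [0, 0, 0], "grip": 0.3}
    - {"rot": [1.5, -0.53, -3.4], "slide": [0, 0, 0], "grip": 0.3}
    - {"rot": [1.5, -0.53, -3.4], "slide": [0, 0, 0], "grip": 0.3}
    - {"rot": [1.5, -0.53, -3.4], "slide": [0, 0, 0], "grip": 0.3}
    - {"rot": [1.5, -0.53, -3.4], "slide": [0, 0, 0], "grip": 0.3}
    - {"rot": [1.5, -0.53, -3.4], "slide": [0, 0, 0], "grip": 0.3}

```text
time: 7.3
ee_pos: [0.5843, -0.3307, 0.1874]
eef_rot: [0.854, 0.474, 0.141, 0.162]
ft_force: [-10.9, 3.4, 5.3]
width: 0.0431
grip_force: 40.0
```

```bash
python3 - <<'E'
from h import *
ax=stand(*V)[1][:,2]; k=dialpt(V,0,0,.064)
delta(knobR(0),k-ax*.012,1); delta(knobR(-60),k-ax*.012,8)
E
```

```text
t 7.3 rot [-11.97   4.09  27.36] slide [ 0.001   0.0005 -0.0003] | per row [-11.972   4.088  27.364] [ 0.00099  0.00045 -0.00032] q [-0.47  0.27  1.1   1.85 -0.48  0.78  0.28] F [-10.9   3.4   5.3]
t 7.3 rot [ 10.04  -3.8  -23.  ] slide [ 0.001   0.0005 -0.0003] | per row [ 1.255 -0.475 -2.875] [ 1.2e-04  6.0e-05 -4.0e-05] q [-0.47  0.27  1.1   1.85 -0.48  0.78  0.28] F [-10.9   3.4   5.3]
```

Request:
arm_command:
  steps:
    - {"rot": [1.5, -0.53, -3.4], "slide": [0, 0, 0], "grip": 0.3}
    - {"rot": [1.5, -0.53, -3.4], "slide": [0, 0, 0], "grip": 0.3}
    - {"rot": [1.5, -0.53, -3.4], "slide": [0, 0, 0], "grip": 0.3}
    - {"rot": [1.5, -0.53, -3.4], "slide": [0, 0, 0], "grip": 0.3}
    - {"rot": [1.5, -0.53, -3.4], "slide": [0, 0, 0], "grip": 0.3}
    - {"rot": [1.5, -0.53, -3.4], "slide": [0, 0, 0], "grip": 0.3}
    - {"rot": [1.5, -0.53, -3.4], "slide": [0, 0, 0], "grip": 0.3}
    - {"rot": [1.5, -0.53, -3.4], "slide": [0, 0, 0], "grip": 0.3}

```text
time: 8.3
ee_pos: [0.5841, -0.3304, 0.1873]
eef_rot: [0.948, 0.237, 0.178, 0.118]
ft_force: [-13.7, 5.5, 6.2]
width: 0.0433
grip_force: 40.0
```

```bash
python3 - <<'E'
from h import *
ax=stand(*V)[1][:,2]; k=dialpt(V,0,0,.064)
delta(knobR(0),k-ax*.012,1)
p=eyes.camera('scene')
for kk in range(6): print(kk,proj(p,dialpt(V,.073,kk*np.pi/3,.0325)).round(1))
cv2.imwrite('pics/a3.png',cv2.resize(p['pixels'][140:320,360:540],(600,600),interpolation=3)[:,:,::-1])
E
```

```text
t 8.3 rot [-23.96   8.25  54.64] slide [ 0.0012  0.0001 -0.0001] | per row [-23.961   8.255  54.636] [ 0.00121  0.00015 -0.00013] q [-0.54  0.33  1.21  1.85 -0.58  0.81 -0.17] F [-13.7   5.5   6.2]
0 [402.5 235.7]
1 [440.9 245.3]
2 [478.3 221.6]
3 [473.1 191.3]
4 [435.5 185.2]
5 [401.9 206. ]
```

View pics/a3.png

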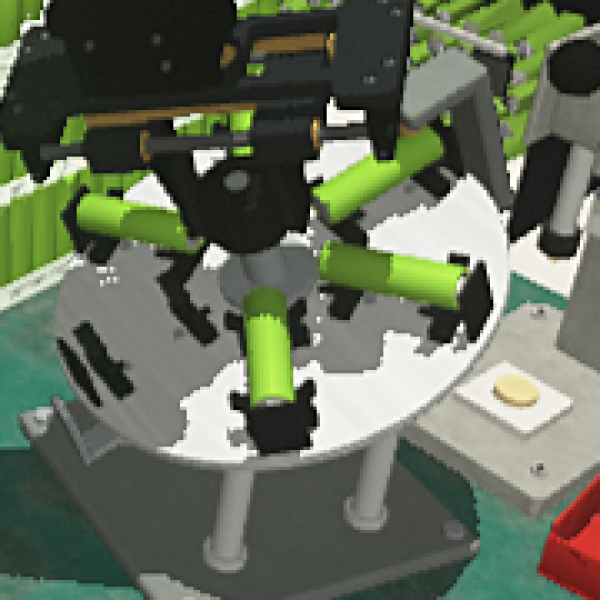

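The empty nest, with saddles at crop (100,360) and (190,300), now sits at the pointer (85,425). I'll release and back off along the axis.

Request:
arm_command:
  steps:
    - {"rot": [0, 0, 0], "slide": [0, 0, 0], "grip": 1}
    - {"rot": [0, 0, 0], "slide": [0, 0, 0], "grip": 1}
    - {"rot": [0, 0, 0], "slide": [0, 0, 0], "grip": 1}
    - {"rot": [0, 0, 0], "slide": [0, 0, 0], "grip": 1}
    - {"rot": [0, 0, 0], "slide": [0, 0, 0], "grip": 1}
    - {"rot": [0, 0, 0], "slide": [-0.002, 0.001, 0.005], "grip": 1}
    - {"rot": [0, 0, 0], "slide": [-0.006, 0.002, 0.014], "grip": 1}
    - {"rot": [0, 0, 0], "slide": [-0.008, 0.003, 0.018], "grip": 1}

```text
time: 9.35
ee_pos: [0.5699, -0.3249, 0.2259]
eef_rot: [0.947, 0.238, 0.179, 0.121]
ft_force: [-0.7, 0.2, -0.4]
width: 0.087
grip_force: 0.0
```

```bash
cat >> h.py <<'E'
def downR(az):
    a=np.radians(az); y=np.array([np.cos(a),np.sin(a),0]); z=np.array([0,0,-1.]); return np.c_[np.cross(y,z),y,z]
E
python3 - <<'E'
from h import *
delta(downR(-74.5),[.478,.1085,.15],16)
p=eyes.camera('scene')
g,S=blob(p,(380,200,470,275),green)
l,T,r,b=372,165,515,285;m=green(p['pixels'][T:b,l:r].astype(int)).astype(np.uint8)
n,L,S,C=cv2.connectedComponentsWithStats(m); print([(C[i]+[l,T]).round(1).tolist() for i in range(1,n) if S[i,4]>60])
E
```

```text
t 9.35 rot [ 11.03  22.42 -12.52] slide [-0.0919  0.4334 -0.0759] | per row [ 0.689  1.401 -0.783] [-0.00574  0.02709 -0.00475] q [-0.67  0.21  1.3   1.85 -0.41  0.84 -0.29] F [-0.7  0.2 -0.4]
[[410.1, 168.7], [434.3, 178.1], [415.0, 181.4], [379.7, 180.0], [472.8, 191.5], [391.1, 203.3], [478.4, 221.8], [440.2, 244.2]]
```

Request:
arm_command:
  steps:
    - {"rot": [0.7, 1.4, -0.8], "slide": [-0.012, 0.03, 0.005], "grip": 1}
    - {"rot": [1.4, 2.8, -1.6], "slide": [-0.016, 0.05, 0.008], "grip": 1}
    - {"rot": [1.4, 2.8, -1.6], "slide": [-0.016, 0.05, 0.01], "grip": 1}
    - {"rot": [1.4, 2.8, -1.6], "slide": [-0.013, 0.05, 0.01], "grip": 1}
    - {"rot": [1.4, 2.8, -1.6], "slide": [-0.013, 0.05, 0], "grip": 1}
    - {"rot": [1.4, 2.8, -1.6], "slide": [-0.013, 0.05, 0], "grip": 1}
    - {"rot": [1.4, 2.8, -1.6], "slide": [-0.006, 0.05, 0], "grip": 1}
    - {"rot": [1.4, 2.8, -1.6], "slide": [-0.003, 0.05, 0], "grip": 1}

```text
time: 10.4
ee_pos: [0.4817, 0.0436, 0.2545]
eef_rot: [0.989, 0.145, 0.018, 0.003]
ft_force: [0.1, -1.1, 0.7]
width: 0.087
grip_force: 0.0
```

```bash
python3 - <<'E'
from h import *
delta(downR(-74.5),[.478,.1085,.10],8)
E
```

```text
t 10.4 rot [ 0.09  2.05 -1.22] slide [-0.0037  0.0649 -0.1545] | per row [ 0.011  0.256 -0.153] [-0.00046  0.00811 -0.01931] q [-0.96 -0.08  0.74  1.83  0.07  1.34 -1.51] F [ 0.1 -1.1  0.7]
```

The left-hand wrist branch would put joint 3 near its limit at the nest, so I'll turn the tool half a turn here while moving over the cell.

Request:
arm_command:
  steps:
    - {"rot": [0, 0, 10], "slide": [-0.001, 0.008, -0.014], "grip": 1}
    - {"rot": [0, 0, 10], "slide": [0, 0.008, -0.014], "grip": 1}
    - {"rot": [0, 0, 10], "slide": [-0.001, 0.008, -0.014], "grip": 1}
    - {"rot": [0, 0, 10], "slide": [0, 0.008, -0.013], "grip": 1}
    - {"rot": [0, 0, 10], "slide": [-0.001, 0.008, 0], "grip": 1}
    - {"rot": [0, 0, 10], "slide": [0, 0.008, 0], "grip": 1}
    - {"rot": [0, 0, 10], "slide": [0, 0.008, 0], "grip": 1}
    - {"rot": [0, 0, 10], "slide": [0, 0.008, 0], "grip": 1}

```text
time: 11.4
ee_pos: [0.479, 0.1063, 0.1992]
eef_rot: [0.662, 0.749, 0.017, -0.009]
ft_force: [0.4, 0.2, 0.2]
width: 0.0871
grip_force: 0.0
```

Request:
arm_command:
  steps:
    - {"rot": [0, 0, 10], "slide": [0, 0, 0], "grip": 1}
    - {"rot": [0, 0, 10], "slide": [0, 0, 0], "grip": 1}
    - {"rot": [0, 0, 10], "slide": [0, 0, 0], "grip": 1}
    - {"rot": [0, 0, 10], "slide": [0, 0, 0], "grip": 1}
    - {"rot": [0, 0, 10], "slide": [0, 0, 0], "grip": 1}
    - {"rot": [0, 0, 10], "slide": [0, 0, 0], "grip": 1}
    - {"rot": [0, 0, 10], "slide": [0, 0, 0], "grip": 1}
    - {"rot": [0, 0, 10], "slide": [0, 0, 0], "grip": 1}

```text
time: 12.4
ee_pos: [0.479, 0.106, 0.1992]
eef_rot: [0.025, 1.0, 0.008, -0.017]
ft_force: [-0.1, -0.4, -0.0]
width: 0.0868
grip_force: 0.0
```

```bash
python3 - <<'E'
from h import *
delta(downR(105.5),[.478,.1085,.11],4)
E
```

```text
t 12.4 rot [-0.6  -2.08 18.4 ] slide [-0.001   0.0025 -0.0892] | per row [-0.149 -0.52   4.599] [-0.00026  0.00062 -0.0223 ] q [-0.99  0.06  0.74  1.85 -0.07  1.28  1.29] F [-0.1 -0.4 -0. ]
```

Request:
arm_command:
  steps:
    - {"rot": [-0.2, -0.7, 6], "slide": [0, 0.001, -0.03], "grip": 1}
    - {"rot": [-0.2, -0.7, 6], "slide": [-0.001, 0.001, -0.03], "grip": 1}
    - {"rot": [-0.2, -0.7, 6.4], "slide": [0, 0, -0.03], "grip": 1}
    - {"rot": [0, 0, 0], "slide": [0, 0, -0.02], "grip": 1}
    - {"rot": [0, 0, 0], "slide": [0, 0, -0.02], "grip": 1}
    - {"rot": [0, 0, 0], "slide": [0, 0, 0], "grip": 1}
    - {"rot": [0, 0, 0], "slide": [0, 0, 0], "grip": 1}
    - {"rot": [0, 0, 0], "slide": [0, 0, 0], "grip": 1}

```text
time: 13.4
ee_pos: [0.4786, 0.1082, 0.0701]
eef_rot: [-0.132, 0.991, 0.0, 0.001]
ft_force: [-0.7, 0.1, -0.9]
width: 0.0872
grip_force: 0.0
```

```bash
python3 - <<'E'
from h import *
delta(downR(105.5),[.478,.1085,.0115],4)
s,t=eyes.camera('scene'),eyes.camera('top')
for z in (.0,): print([proj(s,[.478,.1085,.019]).round(), proj(t,[.478,.1085,.019]).round()])
a=cv2.resize(s['pixels'][150:250,200:300],(400,400),interpolation=3);b=cv2.resize(t['pixels'][160:260,200:300],(400,400),interpolation=3)
cv2.imwrite('pics/a4.png',np.hstack([a,b])[:,:,::-1])
E
```

```text
t 13.4 rot [-0.04  0.11  0.32] slide [-0.0006  0.0003 -0.0586] | per row [-0.01   0.027  0.081] [-1.400e-04  8.000e-05 -1.465e-02] q [-0.94  0.21  0.7   2.01 -0.17  0.97  1.67] F [-0.7  0.1 -0.9]
[array([243., 205.]), array([242., 218.])]
```

View pics/a4.png

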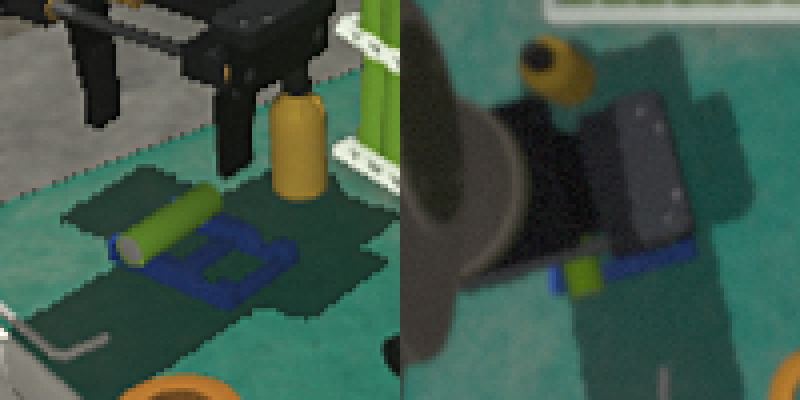

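The fingers straddle the green cell (left panel 170,225) and the bottle (300,145) is clear by about 40 mm. I'll descend and grip.

Request:
arm_command:
  steps:
    - {"rot": [0, 0, 0.3], "slide": [-0.001, 0, -0.02], "grip": 1}
    - {"rot": [0, 0, 0], "slide": [0, 0, -0.02], "grip": 1}
    - {"rot": [0, 0, 0], "slide": [0, 0, -0.013], "grip": 1}
    - {"rot": [0, 0, 0], "slide": [0, 0, -0.005], "grip": 1}
    - {"rot": [0, 0, 0], "slide": [0, 0, 0], "grip": 1}
    - {"rot": [0, 0, 0], "slide": [0, 0, 0], "grip": 0.1}
    - {"rot": [0, 0, 0], "slide": [0, 0, 0], "grip": 0.1}
    - {"rot": [0, 0, 0], "slide": [0, 0, 0], "grip": 0.1}
  newtons: 20

```text
time: 14.5
ee_pos: [0.4772, 0.108, 0.0115]
eef_rot: [-0.135, 0.991, -0.0, 0.001]
ft_force: [0.3, 0.4, -1.7]
width: 0.065
grip_force: 0.0
```

Request:
arm_command:
  steps:
    - {"rot": [0, 0, 0], "slide": [0, 0, 0], "grip": 0.1}
    - {"rot": [0, 0, 0], "slide": [0, 0, 0], "grip": 0.1}
    - {"rot": [0, 0, 0], "slide": [0, 0, 0], "grip": 0.1}
    - {"rot": [0, 0, 0], "slide": [0, 0, 0], "grip": 0.1}
    - {"rot": [0, 0, 0], "slide": [0, 0, 0], "grip": 0.1}
    - {"rot": [0, 0, 0], "slide": [0, 0, 0], "grip": 0.1}
    - {"rot": [0, 0, 0], "slide": [0, 0, 0], "grip": 0.1}
    - {"rot": [0, 0, 0], "slide": [0, 0, 0], "grip": 0.1}

```text
time: 15.5
ee_pos: [0.477, 0.1078, 0.0113]
eef_rot: [-0.135, 0.991, -0.0, 0.0]
ft_force: [-0.2, -1.7, 1.2]
width: 0.0205
grip_force: 20.0
```

```bash
python3 - <<'E'
from h import *
delta(downR(105.5),[.478,.1085,.2],4)
print(sensors.read_state()['joint_positions'])
E
```

```text
t 15.5 rot [0.02 0.04 0.04] slide [0.001  0.0007 0.1887] | per row [0.005 0.011 0.009] [0.00024 0.00019 0.04718] q [-0.9   0.32  0.66  2.06 -0.26  0.84  1.75] F [-0.2 -1.7  1.2]
[-0.89868697  0.32227711  0.65830022  2.05523753 -0.26141926  0.84464581
  1.75061007]
```

Request:
arm_command:
  steps:
    - {"rot": [0, 0, 0], "slide": [0, 0, 0.01], "grip": 0.1}
    - {"rot": [0, 0, 0], "slide": [0, 0, 0.02], "grip": 0.1}
    - {"rot": [0, 0, 0], "slide": [0, 0, 0.035], "grip": 0.1}
    - {"rot": [0, 0, 0], "slide": [0, 0, 0.04], "grip": 0.1}
    - {"rot": [0, 0, 0], "slide": [0, 0, 0.045], "grip": 0.1}
    - {"rot": [0, 0, 0], "slide": [0, 0, 0.045], "grip": 0.1}
    - {"rot": [0, 0, 0], "slide": [0, 0, 0.045], "grip": 0.1}
    - {"rot": [0, 0, 0], "slide": [0, 0, 0], "grip": 0.1}

```text
time: 16.5
ee_pos: [0.4784, 0.1083, 0.2548]
eef_rot: [-0.135, 0.991, 0.001, 0.003]
ft_force: [1.1, 0.1, -1.5]
width: 0.021
grip_force: 20.0
```

```bash
cat >> h.py <<'E'
R_,D_,o_=stand(*V); ax_=D_[:,2]; tan_=D_[:,1]; out_=-D_[:,0]
nest=dialpt(V,.073,0,.0325); placeR=np.c_[np.cross(tan_,-ax_),tan_,-ax_]
E
python3 - <<'E'
from h import *
print(nest,ax_,tan_,out_)
delta(placeR,nest+ax_*.0723,8)
s=eyes.camera('scene')
st=sensors.read_state(); R=Ro.from_quat(st['eef_rot']).as_matrix(); c=st['ee_pos']-R[:,2]*.0077
print([proj(s,c+R[:,0]*d).round(1) for d in(-.035,0,.035)])
u,v=proj(s,c).astype(int); cv2.imwrite('pics/a5.png',cv2.resize(s['pixels'][v-35:v+35,u-45:u+45],(720,560),interpolation=3)[:,:,::-1]); print(u-45,v-35)
E
```

```text
[ 0.53078373 -0.31077497  0.13860387] [-0.3979723   0.14221197  0.90630779] [0.33650219 0.94168268 0.        ] [-0.85345435  0.30497456 -0.42261826]
t 16.5 rot [ -1.02 -25.01 -34.6 ] slide [ 0.0236 -0.4088 -0.0506] | per row [-0.127 -3.126 -4.325] [ 0.00295 -0.0511  -0.00633] q [-1.03 -0.02  0.72  1.79  0.01  1.36  1.52] F [ 1.1  0.1 -1.5]
[array([246.7, 100.5]), array([235.6, 105.5]), array([223.9, 110.6])]
190 70
```

View pics/a5.png

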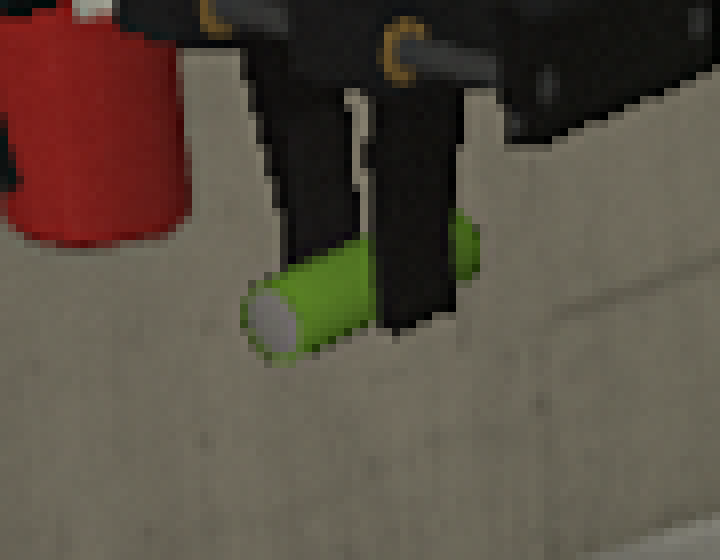

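The cell is held centred: the near end is at (224,110.6), as predicted. Next is the transfer.

Request:
arm_command:
  steps:
    - {"rot": [-0.1, -3.1, -4.3], "slide": [0.002, -0.045, 0.003], "grip": 0.1}
    - {"rot": [-0.1, -3.1, -4.3], "slide": [0.002, -0.052, 0], "grip": 0.1}
    - {"rot": [-0.1, -3.1, -4.3], "slide": [0.002, -0.052, 0], "grip": 0.1}
    - {"rot": [-0.1, -3.1, -4.3], "slide": [0.003, -0.052, 0], "grip": 0.1}
    - {"rot": [-0.1, -3.1, -4.3], "slide": [0.003, -0.052, 0], "grip": 0.1}
    - {"rot": [-0.1, -3.1, -4.3], "slide": [0.003, -0.052, 0], "grip": 0.1}
    - {"rot": [-0.1, -3.1, -4.3], "slide": [0.003, -0.052, 0], "grip": 0.1}
    - {"rot": [-0.1, -3.1, -4.3], "slide": [0.003, -0.045, 0], "grip": 0.1}

```text
time: 17.55
ee_pos: [0.4969, -0.2958, 0.253]
eef_rot: [0.167, 0.963, -0.035, 0.209]
ft_force: [-0.4, 0.7, -1.8]
width: 0.0204
grip_force: 20.0
```

```bash
python3 - <<'E'
from h import *
delta(placeR,nest+ax_*.0523,1);delta(placeR,nest+ax_*.0523,6)
E
```

```text
t 17.55 rot [-0.26 -0.48 -0.02] slide [ 0.013  -0.0075 -0.067 ] | per row [-0.257 -0.477 -0.018] [ 0.01305 -0.00754 -0.06696] q [-0.71 -0.35  1.03  1.97  0.36  0.94  1.43] F [-0.4  0.7 -1.8]
t 17.55 rot [-0.26 -0.48 -0.02] slide [ 0.013  -0.0075 -0.067 ] | per row [-0.043 -0.079 -0.003] [ 0.00217 -0.00126 -0.01116] q [-0.71 -0.35  1.03  1.97  0.36  0.94  1.43] F [-0.4  0.7 -1.8]
```

Request:
arm_command:
  steps:
    - {"rot": [-0.3, -0.5, 0], "slide": [0.002, -0.001, -0.011], "grip": 0.1}
    - {"rot": [0, 0, 0], "slide": [0.002, -0.001, -0.011], "grip": 0.1}
    - {"rot": [0, 0, 0], "slide": [0.002, -0.001, -0.011], "grip": 0.1}
    - {"rot": [0, 0, 0], "slide": [0.002, -0.001, -0.011], "grip": 0.1}
    - {"rot": [0, 0, 0], "slide": [0.002, -0.002, -0.011], "grip": 0.1}
    - {"rot": [0, 0, 0], "slide": [0.002, -0.001, -0.011], "grip": 0.1}
    - {"rot": [0, 0, 0], "slide": [0, 0, 0], "grip": 0.1}
    - {"rot": [0, 0, 0], "slide": [0, 0, 0], "grip": 0.1}

```text
time: 18.55
ee_pos: [0.5103, -0.3007, 0.1884]
eef_rot: [0.164, 0.962, -0.037, 0.214]
ft_force: [0.5, -0.1, -0.6]
width: 0.0201
grip_force: 20.0
```

```bash
python3 - <<'E'
from h import *
delta(placeR,nest+ax_*.0523,1);delta(placeR,nest-ax_*.0077,6)
s=eyes.camera('scene')
st=sensors.read_state(); R=Ro.from_quat(st['eef_rot']).as_matrix(); c=st['ee_pos']-R[:,2]*.0077
print('cell',[proj(s,c+R[:,0]*d).round(1) for d in(-.035,0,.035)])
for d in (-.035,-.026,0,.026,.035): print(d,proj(s,nest+out_*d).round(1))
cv2.imwrite('pics/a6.png',cv2.resize(s['pixels'][170:280,360:480],(780,600)[:2] if 0 else (654,600),interpolation=3)[:,:,::-1])
E
```

```text
t 18.55 rot [ 0.1   0.01 -0.25] slide [-0.0003 -0.0026 -0.0024] | per row [ 0.103  0.007 -0.252] [-0.00029 -0.00264 -0.00243] q [-0.85 -0.26  1.25  2.04  0.3   0.76  1.5 ] F [ 0.5 -0.1 -0.6]
t 18.55 rot [ 0.1   0.01 -0.25] slide [ 0.0236 -0.0112 -0.0568] | per row [ 0.017  0.001 -0.042] [ 0.00393 -0.00186 -0.00947] q [-0.85 -0.26  1.25  2.04  0.3   0.76  1.5 ] F [ 0.5 -0.1 -0.6]
cell [array([409.4, 198.6]), array([391.6, 209.8]), array([373.6, 221.1])]
-0.035 [419.6 225. ]
-0.026 [415.2 227.7]
0 [402.5 235.7]
0.026 [389.7 243.7]
0.035 [385.3 246.5]
```

View pics/a6.png

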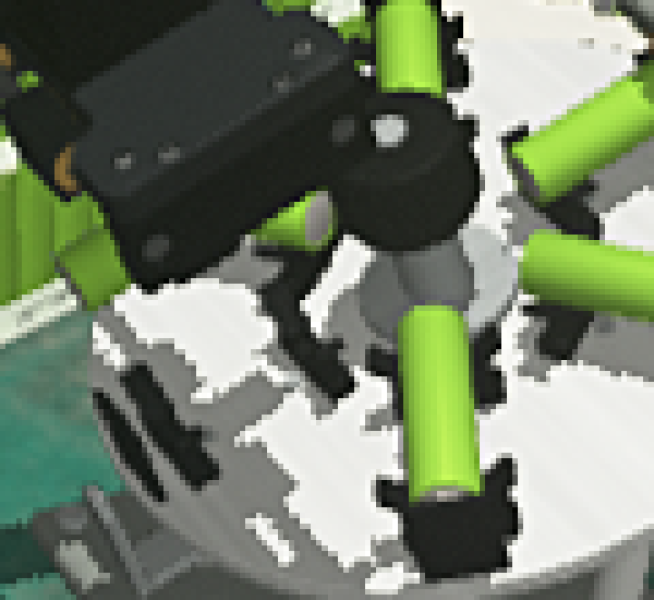

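The held cell is above the nest. Both saddles, at crop (170,430) and (305,325), agree with the model. I'll descend partway and watch joint 3.

Request:
arm_command:
  steps:
    - {"rot": [0, 0, -0.2], "slide": [0, -0.001, -0.003], "grip": 0.1}
    - {"rot": [0, 0, 0], "slide": [0.003, -0.002, -0.006], "grip": 0.1}
    - {"rot": [0, 0, 0], "slide": [0.003, -0.001, -0.006], "grip": 0.1}
    - {"rot": [0, 0, 0], "slide": [0.002, -0.001, -0.005], "grip": 0.1}
    - {"rot": [0, 0, 0], "slide": [0.002, -0.001, -0.005], "grip": 0.1}
    - {"rot": [0, 0, 0], "slide": [0, 0, 0], "grip": 0.1}
    - {"rot": [0, 0, 0], "slide": [0, 0, 0], "grip": 0.1}
    - {"rot": [0, 0, 0], "slide": [0, 0, 0], "grip": 0.1}

```text
time: 19.6
ee_pos: [0.5201, -0.3069, 0.1636]
eef_rot: [0.167, 0.962, -0.037, 0.214]
ft_force: [-0.6, -0.1, -0.9]
width: 0.0211
grip_force: 20.0
```

```bash
python3 - <<'E'
from h import *
delta(placeR,nest-ax_*.0077,6); s=sensors.read_state(); d=s['ee_pos']-(nest-ax_*.0077); print(s['joint_positions'].round(3) if hasattr(s['joint_positions'],'round') else s['joint_positions'],'out,tan,ax',d@out_,d@tan_,d@ax_)
E
```

```text
t 19.6 rot [ 0.05  0.06 -0.02] slide [ 0.0138 -0.005  -0.032 ] | per row [ 0.008  0.011 -0.003] [ 0.00229 -0.00083 -0.00533] q [-0.79  0.01  1.33  2.05 -0.14  0.67  1.85] F [-0.6 -0.1 -0.9]
[-0.791  0.008  1.326  2.045 -0.141  0.668  1.853] out,tan,ax -0.000251836884536576 4.667268588795081e-05 0.03514487604670177
```

Request:
arm_command:
  steps:
    - {"rot": [0, 0, 0], "slide": [0.002, -0.001, -0.005], "grip": 0.1}
    - {"rot": [0, 0, 0], "slide": [0.002, -0.001, -0.005], "grip": 0.1}
    - {"rot": [0, 0, 0], "slide": [0.002, -0.001, -0.004], "grip": 0.1}
    - {"rot": [0, 0, 0], "slide": [0.002, 0, -0.004], "grip": 0.1}
    - {"rot": [0, 0, 0], "slide": [0, 0, 0], "grip": 0.1}
    - {"rot": [0, 0, 0], "slide": [0, 0, 0], "grip": 0.1}
    - {"rot": [0, 0, 0], "slide": [0, 0, 0], "grip": 0.1}
    - {"rot": [0, 0, 0], "slide": [0, 0, 0], "grip": 0.1}

```text
time: 20.6
ee_pos: [0.528, -0.31, 0.1454]
eef_rot: [0.166, 0.962, -0.038, 0.214]
ft_force: [0.3, 0.4, -0.4]
width: 0.0207
grip_force: 20.0
```

```bash
python3 - <<'E'
from h import *
delta(placeR,nest-ax_*.0077,6); s=sensors.read_state(); d=s['ee_pos']-(nest-ax_*.0077); print(np.round(s['joint_positions'],3),'out,tan,ax',d@out_,d@tan_,d@ax_)
E
```

```text
t 20.6 rot [ 0.08  0.03 -0.01] slide [ 0.0058 -0.0019 -0.0138] | per row [ 0.013  0.006 -0.002] [ 0.00097 -0.00032 -0.0023 ] q [-0.66  0.14  1.25  2.04 -0.38  0.65  2.04] F [ 0.3  0.4 -0.4]
[-0.66   0.144  1.247  2.044 -0.377  0.65   2.038] out,tan,ax -0.0002997947764897648 -0.00015141946618096435 0.01510654486157521
```

Request:
arm_command:
  steps:
    - {"rot": [0, 0, 0], "slide": [0.001, 0, -0.003], "grip": 0.1}
    - {"rot": [0, 0, 0], "slide": [0.001, 0, -0.003], "grip": 0.1}
    - {"rot": [0, 0, 0], "slide": [0.001, -0.001, -0.003], "grip": 0.1}
    - {"rot": [0, 0, 0], "slide": [0.001, 0, -0.002], "grip": 0.1}
    - {"rot": [0, 0, 0], "slide": [0.001, -0.001, -0.002], "grip": 0.1}
    - {"rot": [0, 0, 0], "slide": [0, 0, 0], "grip": 0.1}
    - {"rot": [0, 0, 0], "slide": [0, 0, 0], "grip": 0.1}
    - {"rot": [0, 0, 0], "slide": [0, 0, 0], "grip": 0.1}

```text
time: 21.6
ee_pos: [0.533, -0.312, 0.1324]
eef_rot: [0.166, 0.962, -0.038, 0.214]
ft_force: [-0.7, 0.1, -1.1]
width: 0.0206
grip_force: 20.0
```

```bash
python3 - <<'E'
from h import *
s=sensors.read_state(); d=s['ee_pos']-(nest-ax_*.0077); print(np.round(s['joint_positions'],3),'out,tan,ax',d@out_,d@tan_,d@ax_,'F',s['ft_force']@np.c_[out_,tan_,ax_])
E
```

```text
[-0.581  0.196  1.181  2.044 -0.463  0.635  2.104] out,tan,ax 0.0003669676508077928 -0.00042144279421674907 0.0010081262248703858 F [ 1.09855024 -0.19422901 -0.7070126 ]
```

Request:
arm_command:
  steps:
    - {"rot": [0, 0, 0], "slide": [0.0004, -0.0001, -0.001], "grip": 0.1}
    - {"rot": [0, 0, 0], "slide": [0, 0, 0], "grip": 0.1}
    - {"rot": [0, 0, 0], "slide": [0.0004, -0.0001, -0.001], "grip": 0.1}
    - {"rot": [0, 0, 0], "slide": [0, 0, 0], "grip": 0.1}
    - {"rot": [0, 0, 0], "slide": [0, 0, 0], "grip": 0.1}
    - {"rot": [0, 0, 0], "slide": [0, 0, 0], "grip": 0.1}
    - {"rot": [0, 0, 0], "slide": [0, 0, 0], "grip": 0.1}
    - {"rot": [0, 0, 0], "slide": [0, 0, 0], "grip": 0.1}

```text
time: 22.6
ee_pos: [0.5339, -0.3122, 0.1309]
eef_rot: [0.167, 0.962, -0.037, 0.214]
ft_force: [-11.7, 7.8, 17.0]
width: 0.0204
grip_force: 20.0
```

```bash
python3 - <<'E'
from h import *
s=sensors.read_state(); d=s['ee_pos']-(nest-ax_*.0077); print('out,tan,ax',d@out_,d@tan_,d@ax_,'F',s['ft_force']@np.c_[out_,tan_,ax_])
E
```

```text
out,tan,ax 0.00015893164760799527 -0.00032842066236258937 -0.0006937081632591793 F [ 5.17654164  3.41687524 21.15676526]
```

Firm contact of about 21 N along the axis, so the cell is seated. I'll open the fingers halfway.

Request:
arm_command:
  steps:
    - {"rot": [0, 0, 0], "slide": [-0.0003, 0.0001, 0.0006], "grip": 0.1}
    - {"rot": [0, 0, 0], "slide": [0, 0, 0], "grip": 0.3}
    - {"rot": [0, 0, 0], "slide": [0, 0, 0], "grip": 0.5}
    - {"rot": [0, 0, 0], "slide": [0, 0, 0], "grip": 0.5}
    - {"rot": [0, 0, 0], "slide": [0, 0, 0], "grip": 0.5}
    - {"rot": [0, 0, 0], "slide": [0, 0, 0], "grip": 0.5}
    - {"rot": [0, 0, 0], "slide": [0, 0, 0], "grip": 0.5}
    - {"rot": [0, 0, 0], "slide": [0, 0, 0], "grip": 0.5}

```text
time: 23.6
ee_pos: [0.5334, -0.3121, 0.1309]
eef_rot: [0.167, 0.962, -0.038, 0.214]
ft_force: [0.1, 0.5, 0.8]
width: 0.0431
grip_force: 0.0
```

Request:
arm_command:
  steps:
    - {"rot": [0, 0, 0], "slide": [-0.002, 0.001, 0.005], "grip": 0.5}
    - {"rot": [0, 0, 0], "slide": [-0.002, 0.001, 0.005], "grip": 0.5}
    - {"rot": [0, 0, 0], "slide": [-0.002, 0.001, 0.005], "grip": 0.5}
    - {"rot": [0, 0, 0], "slide": [-0.002, 0.001, 0.005], "grip": 0.5}
    - {"rot": [0, 0, 0], "slide": [-0.002, 0.001, 0.005], "grip": 0.5}
    - {"rot": [0, 0, 0], "slide": [-0.002, 0.001, 0.005], "grip": 0.5}
    - {"rot": [0, 0, 0], "slide": [0, 0, 0], "grip": 0.5}
    - {"rot": [0, 0, 0], "slide": [0, 0, 0], "grip": 0.5}

```text
time: 24.6
ee_pos: [0.5216, -0.3059, 0.1609]
eef_rot: [0.166, 0.962, -0.037, 0.214]
ft_force: [-0.5, 0.0, -0.3]
width: 0.0435
grip_force: 0.0
```

```bash
python3 - <<'E'
from h import *
s=sensors.read_state(); d=s['ee_pos']-(nest-ax_*.0077); print('out,tan,ax',d@out_,d@tan_,d@ax_,'F',s['ft_force'],np.round(s['joint_positions'],3))
E
```

```text
out,tan,ax -4.0527483222708646e-05 0.0015362652245777013 0.032239457339019374 F [-0.48164127  0.01619654 -0.25890975] [-0.746  0.029  1.285  2.046 -0.174  0.664  1.874]
```

Request:
arm_command:
  steps:
    - {"rot": [0, 0, 0], "slide": [-0.002, 0.004, 0.008], "grip": 0.5}
    - {"rot": [0, 0, 0], "slide": [-0.002, 0.006, 0.008], "grip": 0.5}
    - {"rot": [0, 0, 0], "slide": [-0.003, 0.01, 0.01], "grip": 0.5}
    - {"rot": [0, 0, 0], "slide": [-0.004, 0.02, 0.01], "grip": 0.5}
    - {"rot": [0, 0, 0], "slide": [-0.004, 0.03, 0.01], "grip": 0.5}
    - {"rot": [0, 0, 0], "slide": [-0.004, 0.03, 0.01], "grip": 0.5}
    - {"rot": [0, 0, 0], "slide": [-0.004, 0.04, 0.01], "grip": 0.5}
    - {"rot": [0, 0, 0], "slide": [-0.004, 0.04, 0.005], "grip": 0.5}

```text
time: 25.6
ee_pos: [0.4942, -0.1251, 0.2321]
eef_rot: [0.167, 0.962, -0.038, 0.213]
ft_force: [1.5, 0.9, 0.0]
width: 0.0435
grip_force: 0.0
```

Request:
arm_command:
  steps:
    - {"rot": [0, 0, 0], "slide": [0, 0.04, 0], "grip": 0.5}
    - {"rot": [0, 0, 0], "slide": [0, 0.04, 0], "grip": 0.5}
    - {"rot": [0, 0, 0], "slide": [0, 0.04, 0], "grip": 0.5}
    - {"rot": [0, 0, 0], "slide": [0, 0.03, 0], "grip": 0.5}
    - {"rot": [0, 0, 0], "slide": [0, 0, 0], "grip": 0.5}
    - {"rot": [0, 0, 0], "slide": [0, 0, 0], "grip": 0.5}
    - {"rot": [0, 0, 0], "slide": [0, 0, 0], "grip": 0.5}
    - {"rot": [0, 0, 0], "slide": [0, 0, 0], "grip": 0.5}

```text
time: 26.6
ee_pos: [0.4944, 0.0232, 0.2319]
eef_rot: [0.167, 0.962, -0.038, 0.213]
ft_force: [-0.2, -0.3, 0.4]
width: 0.0434
grip_force: 0.0
```

```bash
python3 - <<'E'
from h import *
s,t=eyes.camera('scene'),eyes.camera('top')
print(np.round(sensors.read_state()['joint_positions'],2))
for d in (-.035,0,.035): print(d,proj(s,nest+out_*d).round(1),proj(t,nest+out_*d).round(1))
b=[d['bbox'] for d in eyes.look_for('glue_bottle',s)[:1]]; print(b)
a=cv2.resize(s['pixels'][150:290,355:495],(500,500),interpolation=3);c=cv2.resize(t['pixels'][80:220,375:459],(300,500),interpolation=3)
cv2.imwrite('pics/a7.png',np.hstack([a,c])[:,:,::-1])
E
```

```text
[-0.65 -0.28  0.27  2.13  0.43  0.99  0.66]
-0.035 [419.6 225. ] [435.1 171.9]
0 [402.5 235.7] [428.8 187.4]
0.035 [385.3 246.5] [422.7 202.5]
[[265.0, 163.0, 282.4, 197.7]]
```

View pics/a7.png

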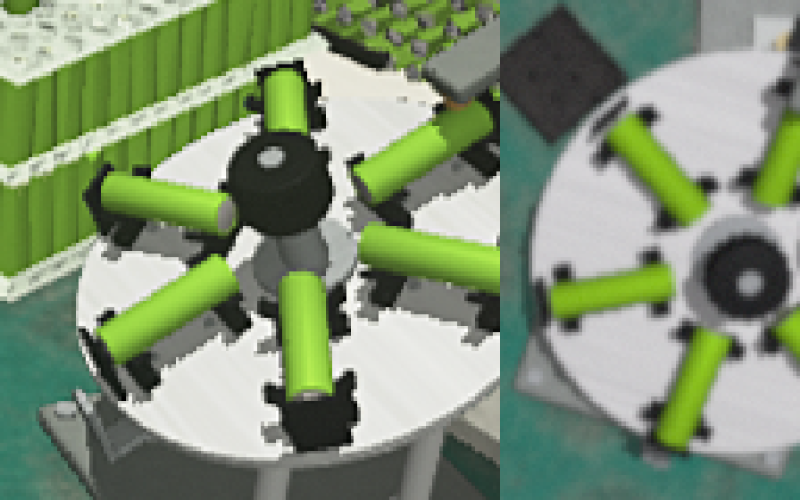

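The cell lies in the nest at the pointer, in both saddles (left panel ≈165,310; right panel ≈695,390), and it matches the clipped cells. The bottle is still standing and the hand is clear, so I'll hand in.

```bash
python3 -c "
from bench import order
print(order.close_job())"
```

```text
the job is handed in; nothing more can be done
None
```

I turned the carousel one stop so the empty nest clicked in at the pointer, laid the waiting cell down in both its V saddles, and released it. The glue bottle was still standing, and I handed the job in at about 27 s.

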